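# Slide a slotted packer under the jacked-up foot of a disc sander

## Robot

A 7-joint arm with a two-finger parallel gripper is mounted at the origin on the work surface. World frame = base frame: x ahead of the robot, y to its left, z up, the work surface at z = 0. Lengths are in m, angles in rad, forces in N, time in s.
With the tool pointing down it reaches from about 0.425 to 0.8 m from the base axis. Payload 8.3 kg.
Tool frame: the origin (TCP) lies at the very end of the fingers, on their centre line; the grasp point (between the pads) lies grip_depth behind it (grip_depth is the distance from the TCP to the grasp point, in m); z points along the fingers, y is the line along which they close (so a half turn about z gives the same grasp; the last joint's range is limited). The gripper opens to 85 mm and grips with 20 to 120 N. Pads are 22 mm wide; open, the fingers measure 114 mm over their backs; the gripper's body (76 mm by 85 mm) begins 54 mm behind the grasp point. The pads swing forward as they close: fully open they stand 13 mm farther back than shut.
Start: joints at [-1.219, 0.383, 0.016, 1.37, -0.006, 1.388, -0.046], TCP at [0.252, 0.572, 0.231] pointing down, gripper open.
Joint ranges: [-2.95, 2.95], [-0.25, 2.06], [-1.52, 1.56], [0.18, 2.33], [-1.44, 4.58], [0.02, 2.06], [-3.01, 3.01]. Speed limits (rad/s): [2.39, 2.39, 3.01, 3.01, 3.14, 3.14, 3.14].

## Interface

Orientations are given as a rotation vector (axis times angle).
In Python, from plant import * gives the robot as it stands. The module is installed in compiled form; this text tells all that it offers.
- The arm moves only by the tool play_rows, never from a script. Its arguments are lists of equal length, an entry for each row: "jaw": the opening, from 0 (shut) to 1 (fully open); "xyz": the shift along the world's x, y, z in mm, a list of three; "angular": the turn, a rotation vector about the world's x, y, z in rad, a list of three. A call has 1 to 5 rows; each row shifts and turns the commanded pose from where the row before left it; what a row does not reach is not made up. A row lasts 1/8 s, in which the tool goes at most 62.5 mm and 10.7 degrees, less where a joint would pass 70% of its speed; a pose out of reach is approached as far as the arm can. A call with a gripper value outside its range is refused whole. The fingers move at their own pace and stop on an object; "squeeze" is the grip in N (left out, the last holds). Time passes only in rows, so rows that do not move let the fingers close. It gives the time, the measured TCP pose, the force, the opening and the grip force at its end, in the units of the state.
- sense(): the state, without advancing time (a new reading comes with each control period).
- capture(name): name is "side" or "top"; returns the picture (384x512x3 uint8, red, green, blue); there is no depth.
- camera_params(name): a dict with "fovy" (degrees; the focal length in pixels is half the picture's height over the tangent of half this angle, whatever the lens; pixels are square), "cx", "cy" (the principal point, pixels), "R" (3x3) and "t" (3): a world point X has camera coordinates R X + t. Camera axes: x right, y down, z forward; pixel columns grow to the right and rows downward; lengths in m; the calibration is good to about 2 mm. A picture is of the moment at which its call begins. camera_params takes no time and is no camera call.
- finish_job(): hands the job in; it is judged then, once.
The state is a dict: "clock": time; "joint_pos": joint angles; "dq": joint speeds; "joint_torque": joint torques, N m; "position": TCP position; "eef_rot": TCP orientation; "force": force on the tool from outside, world axes, zero at the start; "wrist_torque": the same for the moment, N m; "width": finger opening in m; "finger_force": force on a finger pad.
Only numpy, scipy, OpenCV 4.12 (cv2) and the standard library are available. Lean on these libraries where they do the work, as an engineer would, in place of code of your own. Each camera call takes 0.05 s, during which the arm holds its last target. There are 200 camera calls.

## Task

The bench disc sander is being levelled: three of its feet already stand on steel packers and the fourth, the foot nearest you on the side of the loose packer, has been jacked just clear of the bench. With your fingertips push the loose slotted steel packer along the bench and in under that foot, slot astride the bolt, until it is fully home and square to the foot like the others, then take your hand away. Keep the packer flat on the bench (never pick it up or tip it), do not ram it against the foot or the bolt, and leave the spanner, the grease tin and the sanding block where they are.

Things in the scene. Friction and masses are not known exactly. Their poses are not given: they have to be found in the camera images.
- sander: Green bench disc sander, fixed; origin at bench height under the centre of its base slab (x -170 to 170, y -120 to 120, underside 12.5 mm up, top 45). Disc and iron table at +x, motor with switch at -x, 335 mm high. Above the slab it keeps within 80 mm of its x axis (disc guard and table at x > 80: within 160). Four lug feet stick out in y at x = -120 and 120, ends at y = -180 and 180 mm.
- foot_end (a point): Middle of the outer lower edge of the open foot (sander x -120, y -180, z 12.5 mm). This foot is 70 mm wide (x), runs from here 60 mm in +y to the slab, underside 12.5 mm and top 28.5 mm above the bench. The packer goes under it in the sander's +y direction. The other three feet already have packers.
- foot_bolt (a point): Axis of the open foot's rigid upright bolt at bench height (sander x -120, y -155 mm), 25 mm inside the foot's outer end. 10 mm in diameter; it reaches 52 mm above the bench, with a nut above the foot.
- jack_screw (a point): Top of the jacking screw that holds the corner up, 74 mm above the bench, in an ear on the slab: 36 mm wide (x), out to sander y -152 mm. Fixed.
- packer: Loose flat U of bright steel, 60 mm wide (x), 95 long (y), 10 thick, about 0.36 kg; origin at the centre of its underside. A slot 16 wide, 40 deep opens at its +y end between round-ended prongs 22 wide; the -y tail edge is straight and ends 35 mm outside the foot. It starts flat, slot roughly towards the open foot. Home: slot's end touching the bolt, packer y along sander y.
- slot_end (a point): Middle of the closed end of the packer's slot, at half thickness (packer x 0, y 7.5, z 5 mm). When home it is 5 mm (the bolt's radius) short of the bolt axis.
- packer_tail (a point): Middle of the packer's straight tail edge, at half thickness (packer x 0, y -47.5, z 5 mm): where to push.
- spanner: Loose steel spanner, 170 mm long, lying on the bench beyond the packer's path; origin on the bench under it. Leave alone.
- grease_tin: Loose round tin with a blue band, 68 mm in diameter, 58 mm high, standing on the bench; origin at the centre of its underside. Leave alone.
- sanding_block: Loose cork sanding block, 65 by 110 by 28 mm high, lying on the bench near the open foot, on the robot's side of it; origin at the centre of its underside. Leave alone.

How it is judged:
By the outcome, as a careful person would: the job done as asked, in the order asked, and still so for the second after the job is handed in, with the robot touching nothing.
It also fails if it takes over 61 s, if anything falls off the work surface, if the arm or the gripper's body presses on something with over 40 N, if the wrist force passes 120 N, or if a joint passes its speed limit or range.

## Working session

There is one attempt and no reset: what is moved stays moved. The work goes in short steps, Python scripts to look and compute and a tool call to move; the robot and the scene stay as the last step left them, time stands still between calls to the robot, and variables do not carry over. Pictures are saved under pics/ and viewed, at most 10 in all, crops included, and the job is handed in when it is done.

Besides the shell and the picture viewer there is one more tool, called after ">>>" by a JSON object that holds its "method" and its "body". play_rows: Moves the arm, as the interface text tells. Its arguments: {"type":"object","properties":{"jaw":{"type":"array"},"xyz":{"type":"array"},"angular":{"type":"array"},"squeeze":{"type":"number"}},"required":["jaw","xyz","angular"]}

```bash
mkdir -p pics; python3 - <<'E'
from plant import *
import cv2
for n in("side","top"):
    im=capture(n); cv2.imwrite(f"pics/{n}0.png",im[:,:,::-1]); p=camera_params(n); print(n,p)
s=sense(); print(s)
E
```

```text
side {'fovy': 55.162597889044214, 'cx': 260.6645276191686, 'cy': 193.1147818618322, 'R': array([[ 0.6851848 , -0.72829831, -0.01016635],
       [-0.48888859, -0.44951158, -0.7476144 ],
       [ 0.53991641,  0.51722424, -0.66405523]]), 't': array([-0.3691851 ,  0.41053911,  0.34871361])}
top {'fovy': 48.59973819428936, 'cx': 253.69549180822563, 'cy': 200.52297662277968, 'R': array([[ 0.02712185, -0.99935457,  0.02355544],
       [-0.99541484, -0.02916217, -0.09109811],
       [ 0.09172624, -0.02097669, -0.9955633 ]]), 't': array([0.05257583, 0.60780033, 0.83300116])}
{'clock': 0.1, 'joint_pos': array([-1.21887883,  0.3841627 ,  0.01637676,  1.37109162, -0.00631634,
        1.38820596, -0.04647737]), 'dq': array([-1.53132652e-03, -1.05780061e-03,  7.74806110e-04, -3.57234925e-03,
        1.88376531e-03, -4.12628511e-05, -5.51141048e-04]), 'joint_torque': array([ 3.46077344e-03, -6.29127073e+01,  8.47468413e-01, -3.72748160e+01,
        1.67287124e-02,  1.05357781e-02,  1.05829747e-04]), 'position': array([0.25165974, 0.57157508, 0.23035423]), 'eef_rot': array([-6.46732494e-01, -3.07393223e+00,  2.79970277e-03]), 'force': array([0.03168073, 0.55127308, 0.47796456]), 'wrist_torque': array([-0.03280932, -0.01069004, -0.00942093]), 'finger_force': 0.0, 'width': 0.08538645893030587}
```

View pics/top0.png

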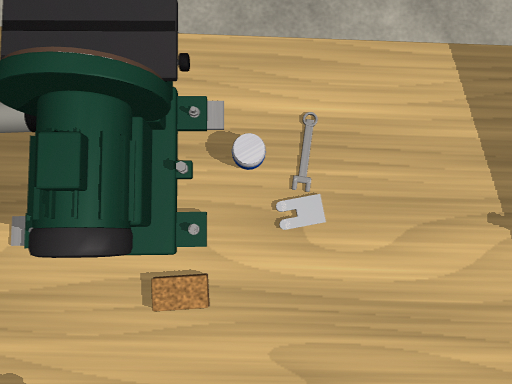

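View pics/side0.png

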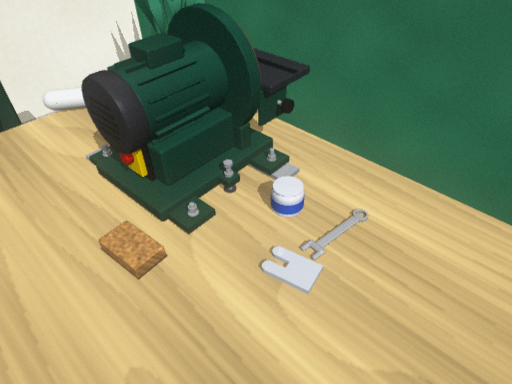

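The top view looks down with image left = world +y and image up = +x. The packer is at about (303,211), the open foot's end at about (207,229), and its bolt at about (193,229). The sander is nearly aligned with the world axes, and the spanner lies just above the packer in the image.

```bash
cat > h.py <<'E'
from plant import *
import numpy as np, cv2
def ray(n,uv,z):
    p=camera_params(n);f=192/np.tan(np.radians(p["fovy"]/2))
    uv=np.atleast_2d(np.array(uv,float))
    d=np.c_[(uv[:,0]-p["cx"])/f,(uv[:,1]-p["cy"])/f,np.ones(len(uv))]@p["R"]
    C=-p["R"].T@p["t"]
    return (C+d*((z-C[2])/d[:,2])[:,None])
def proj(n,X):
    p=camera_params(n);f=192/np.tan(np.radians(p["fovy"]/2))
    c=np.atleast_2d(X)@p["R"].T+p["t"]
    return c[:,:2]/c[:,2:]*f+[p["cx"],p["cy"]]
def steel(im,box):
    hsv=cv2.cvtColor(im,cv2.COLOR_RGB2HSV)
    m=((hsv[:,:,1]<45)&(hsv[:,:,2]>140)).astype(np.uint8)
    k=np.zeros_like(m);x0,y0,x1,y1=box;k[y0:y1,x0:x1]=m[y0:y1,x0:x1]
    c=cv2.findContours(k,cv2.RETR_EXTERNAL,cv2.CHAIN_APPROX_NONE)[0]
    return max(c,key=cv2.contourArea)
E
python3 - <<'E'
from h import *
for n,box in(("top",(265,190,340,240)),("side",(255,240,330,300))):
    im=cv2.imread(f"pics/{n}0.png")[:,:,::-1].copy()
    c=steel(im,box); print(n,cv2.contourArea(c))
    W=ray(n,c[:,0],.010)[:,:2]*1000
    r=cv2.minAreaRect(W.astype(np.float32)); print(r, cv2.boxPoints(r).round(1).tolist())
    if n=="top":
        hsv=cv2.cvtColor(im,cv2.COLOR_RGB2HSV)
        g=((hsv[:,:,0]>60)&(hsv[:,:,0]<95)&(hsv[:,:,1]>120)).astype(np.uint8)
        for nm,(a,b) in dict(open=(216,243),far=(100,127)).items():
            xs=[g[y,170:230].nonzero()[0].max()+170.5 for y in range(a,b)]
            print(nm,[x-.5 for x in xs])
        for x in (196,200,204): 
            y=g[200:260,x].nonzero()[0]+200; print("open col",x,y.min(),y.max())
            y=g[85:145,x].nonzero()[0]+85; print("far col",x,y.min(),y.max())
        a=cv2.resize(im[85:265,165:345],None,fx=3.3,fy=3.3,interpolation=cv2.INTER_CUBIC); cv2.imwrite("pics/c1.png",a[:,:,::-1])
    else:
        a=cv2.resize(im[140:310,150:380],None,fx=3.3,fy=3.3,interpolation=cv2.INTER_CUBIC); cv2.imwrite("pics/c2.png",a[:,:,::-1])
E
```

```text
top 1054.5
((587.5214233398438, -27.27154541015625), (59.32662582397461, 94.5893783569336), 12.526606559753418) [[548.2999877929688, 12.5], [568.7999877929688, -79.9000015258789], [626.7000122070312, -67.0], [606.2000122070312, 25.299999237060547]]
open [np.float64(205.0), np.float64(205.0), np.float64(205.0), np.float64(205.0), np.float64(205.0), np.float64(205.0), np.float64(205.0), np.float64(205.0), np.float64(205.0), np.float64(205.0), np.float64(205.0), np.float64(205.0), np.float64(205.0), np.float64(205.0), np.float64(205.0), np.float64(205.0), np.float64(205.0), np.float64(205.0), np.float64(205.0), np.float64(205.0), np.float64(205.0), np.float64(205.0), np.float64(205.0), np.float64(205.0), np.float64(205.0), np.float64(205.0), np.float64(205.0)]
far [np.float64(206.0), np.float64(206.0), np.float64(206.0), np.float64(206.0), np.float64(206.0), np.float64(206.0), np.float64(206.0), np.float64(206.0), np.float64(206.0), np.float64(206.0), np.float64(206.0), np.float64(206.0), np.float64(206.0), np.float64(206.0), np.float64(206.0), np.float64(206.0), np.float64(206.0), np.float64(206.0), np.float64(206.0), np.float64(206.0), np.float64(206.0), np.float64(206.0), np.float64(206.0), np.float64(206.0), np.float64(206.0), np.float64(206.0), np.float64(206.0)]
open col 196 212 245
far col 196 96 130
open col 200 212 245
far col 200 96 130
open col 204 212 245
far col 204 96 130
side 1494.0
((584.9532470703125, -28.916656494140625), (66.48725891113281, 96.71533203125), 12.284314155578613) [[542.2000122070312, 11.300000190734863], [562.7999877929688, -83.19999694824219], [627.7000122070312, -69.0999984741211], [607.0999755859375, 25.399999618530273]]
```

View pics/c1.png

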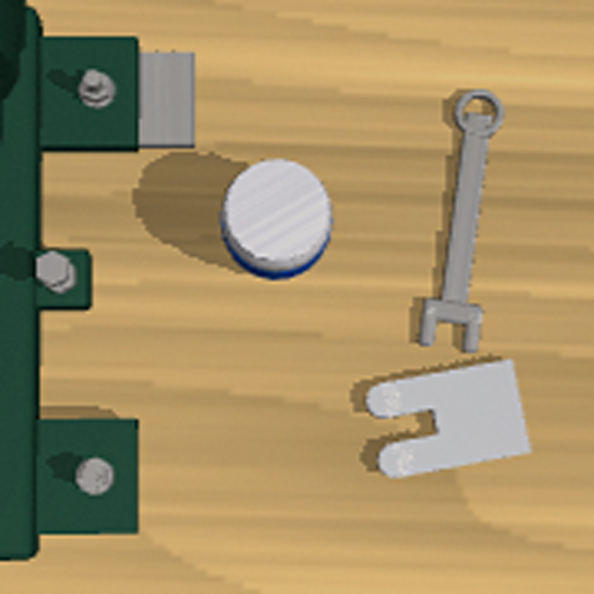

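View pics/c2.png

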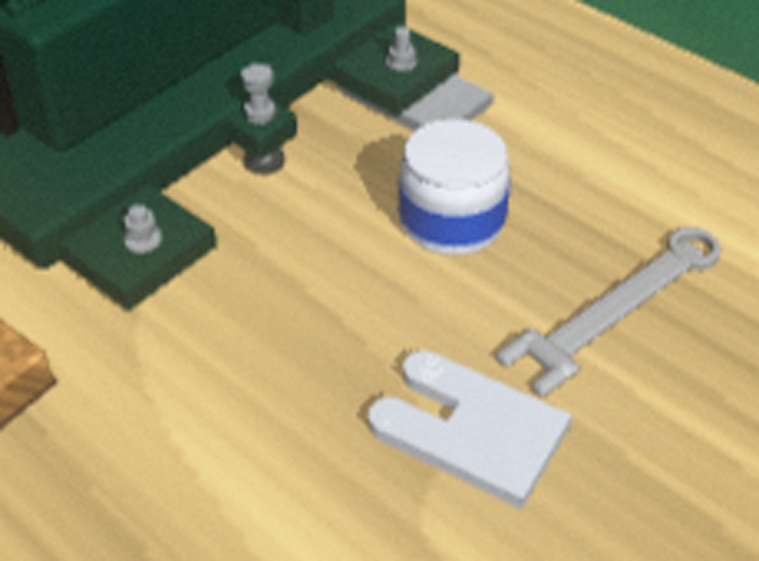

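The crops show the open foot's end at column 206.5, rows 212–246, and the far foot's end at column 207, rows 96–130. The packer is turned about 12.5° with its prongs to the left. The spanner jaw is about 20 mm from the packer's upper corner.

```bash
python3 - <<'E'
from h import *
np.set_printoptions(precision=1,suppress=True)
o=ray("top",[(206.6,211.8),(206.4,246.5)],.0285)*1000
f=ray("top",[(207,96.3),(207,130.4)],.0285)*1000
print(o,f, o.mean(0),f.mean(0))
d=f.mean(0)-o.mean(0); print("len",np.linalg.norm(d[:2]),"yaw",np.degrees(np.arctan2(d[1],d[0])))
# bolt tops z=52
print("bolt top",ray("top",[(94/3.3+165,475/3.3+85),(96/3.3+165,88/3.3+85)],.050)*1000)
print("bolt side",ray("side",[(139/3.3+150,208/3.3+140),(402/3.3+150,30/3.3+140)],.052)*1000)
# side view foot end top corners, bottom-left & right
print("foot side z28.5", ray("side",[(127/3.3+150,288/3.3+140),(215/3.3+150,235/3.3+140)],.0285)*1000)
im=cv2.imread("pics/top0.png")[:,:,::-1].copy()
hsv=cv2.cvtColor(im,cv2.COLOR_RGB2HSV)
print("far packer", ray("top",[(223.8,52/3.3+85),(223.8,147/3.3+85)],.01)*1000)
print("tin",ray("top",[(277/3.3+165,212/3.3+85)],.058)*1000)
print("spanner jaw",ray("top",[(425/3.3+165,345/3.3+85),(472/3.3+165,352/3.3+85)],.005)*1000)
print("block",ray("top",[(209,274),(209,306)],.028)*1000)
E
```

```text
[[580.4 163.7  28.5]
 [511.1 161.5  28.5]] [[818.7 171.8  28.5]
 [747.1 169.1  28.5]] [545.8 162.6  28.5] [782.9 170.4  28.5]
len 237.23470421555047 yaw 1.8855767139130064
bolt top [[544.9 186.1  50. ]
 [778.9 194.2  50. ]]
bolt side [[547.6 188.7  52. ]
 [785.5 196.3  52. ]]
foot side z28.5 [[514.5 163.3  28.5]
 [577.3 158.8  28.5]]
far packer [[816.6 138.   10. ]
 [754.8 135.9  10. ]]
tin [[704.4  82.5  58. ]]
spanner jaw [[633.5 -13.7   5. ]
 [630.  -43.6   5. ]]
block [[457.  154.4  28. ]
 [394.7 152.1  28. ]]
```

Checks: the far-packer tail is 35 mm outside its foot, the feet measure 237 mm apart (240 given), and the packer is 59×95 mm. From these, the sander yaw is about 1.9°, the bolt is at (545,187.5), and the home position for the tail is (547,127.6). Next I move over to behind the tail, staying clear of the motor.

>>> {"method": "play_rows", "body": {"jaw": [0.35,0.35,0.35,0.35,0.35], "xyz": [[16,-40,0],[16,-40,0],[16,-40,0],[16,-40,0],[16,-40,0]], "angular": [[0,0,-0.0586],[0,0,-0.0586],[0,0,-0.0586],[0,0,-0.0586],[0,0,-0.0586]]}}

```text
clock: 0.72
position: [0.3321, 0.3704, 0.2309]
eef_rot: [-1.092, -2.946, 0.001]
force: [1.2, 0.5, 0.5]
width: 0.0301
finger_force: 0.0
```

>>> {"method": "play_rows", "body": {"jaw": [0.35,0.35,0.35,0.35,0.35], "xyz": [[16,-40,0],[16,-40,0],[16,-42,0],[28,-44,0],[28,-44,0]], "angular": [[0,0,-0.0586],[0,0,-0.0586],[0,0,-0.0586],[0,0,-0.0586],[0,0,-0.0586]]}}

```text
clock: 1.35
position: [0.4362, 0.1605, 0.2312]
eef_rot: [-1.509, -2.755, -0.0]
force: [0.2, 1.5, -0.7]
width: 0.0302
finger_force: 0.0
```

>>> {"method": "play_rows", "body": {"jaw": [0.35,0.35,0.35,0.35,0.35], "xyz": [[28,-44,0],[28,-44,0],[28,-44,0],[28,-44,0],[28,-44,0]], "angular": [[0,0,-0.0586],[0,0,-0.0586],[0,0,-0.0586],[0,0,-0.0586],[0,0,-0.0586]]}}

```text
clock: 1.98
position: [0.5764, -0.0592, 0.231]
eef_rot: [-1.895, -2.505, 0.0]
force: [0.6, -0.6, 0.6]
width: 0.0298
finger_force: 0.0
```

>>> {"method": "play_rows", "body": {"jaw": [0.35,0.35,0.35], "xyz": [[28,-44,-20],[0,0,-40],[0,0,0]], "angular": [[0,0,-0.0586],[0,0,0],[0,0,0]]}}

```text
clock: 2.35
position: [0.6016, -0.1017, 0.1677]
eef_rot: [-1.963, -2.445, 0.007]
force: [-1.2, 0.6, 0.3]
width: 0.0297
finger_force: 0.0
```

>>> {"method": "play_rows", "body": {"jaw": [0.35,0.35,0.35,0.35,0.35], "xyz": [[2,-1,-50],[0,0,-50],[0,0,-35],[0,0,-15],[0,0,0]], "angular": [[0,0,0],[0,0,0],[0,0,0],[0,0,0],[0,0,0]]}}

```text
clock: 2.98
position: [0.6062, -0.1023, 0.0219]
eef_rot: [-1.965, -2.451, -0.0]
force: [0.8, 1.1, 0.4]
width: 0.03
finger_force: 0.0
```

>>> {"method": "play_rows", "body": {"jaw": [0.35,0.35,0.35], "xyz": [[0,0,-8],[0,0,-3],[0,0,0]], "angular": [[0,0,0],[0,0,0],[0,0,0]]}}

```text
clock: 3.35
position: [0.606, -0.103, 0.0106]
eef_rot: [1.966, 2.45, 0.0]
force: [-0.3, 0.1, -1.1]
width: 0.0301
finger_force: 0.0
```

```bash
python3 - <<'E'
from h import *
a=capture("top");b=capture("side");s=sense();print(s["position"],s["force"])
a=a[150:290,210:380];b=b[200:340,210:400]
a=cv2.resize(a,(480,395));b=cv2.resize(b,(536,395))[:, :320]
cv2.imwrite("pics/d.png",np.hstack([a,b])[:,:,::-1])
E
```

```text
[ 0.60602105 -0.10306198  0.01066257] [-0.16516341  0.28086511 -0.70191535]
```

View pics/d.png

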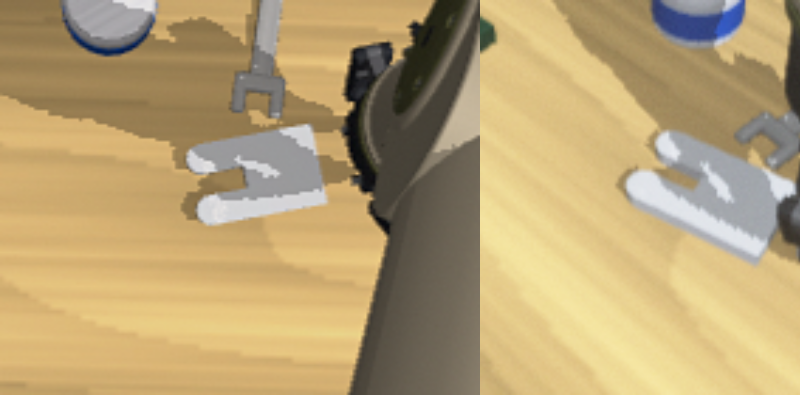

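The gripper is behind the tail and clear of the spanner. The packer is undisturbed, with the arm's shadow partly over it. I'll lower the last 7 mm and approach.

>>> {"method": "play_rows", "body": {"jaw": [0.35,0.35,0.35,0.35], "xyz": [[-1,0,-4],[-0.5,0,-3],[0,0,0],[0,0,0]], "angular": [[0,0,0],[0,0,0],[0,0,0],[0,0,0]]}}

```text
clock: 3.95
position: [0.6043, -0.103, 0.0033]
eef_rot: [-1.966, -2.45, 0.0]
force: [0.5, 0.4, -0.9]
width: 0.0298
finger_force: 0.0
```

>>> {"method": "play_rows", "body": {"jaw": [0.35,0.35,0.35,0.35,0.35], "xyz": [[-1,5,0],[-1,5,0],[-1,4,0],[-0.5,2,0],[-0.5,2,0]], "angular": [[0,0,0],[0,0,0],[0,0,0],[0,0,0],[0,0,0]]}}

```text
clock: 4.58
position: [0.6003, -0.0849, 0.0033]
eef_rot: [1.966, 2.45, -0.0]
force: [0.1, 0.1, 0.2]
width: 0.0298
finger_force: 0.0
```

>>> {"method": "play_rows", "body": {"jaw": [0.35,0.35,0.35,0.35,0.35], "xyz": [[-0.5,2,0],[-1,3,0],[-2,5,0],[-2,5,0],[-2,5,0]], "angular": [[0,0,0],[0,0,0],[0,0,-0.006],[0,0,-0.006],[0,0,-0.006]]}}

```text
clock: 5.2
position: [0.5927, -0.0646, 0.0033]
eef_rot: [-1.988, -2.432, -0.0]
force: [0.8, -0.7, 0.3]
width: 0.0296
finger_force: 0.9
```

>>> {"method": "play_rows", "body": {"jaw": [0.35,0.35,0.35,0.35,0.35], "xyz": [[-2,5,0],[-2,5,0],[-2,5,0],[-2,5,0],[-2,5,0]], "angular": [[0,0,-0.007],[0,0,-0.007],[0,0,-0.007],[0,0,-0.007],[0,0,-0.007]]}}

```text
clock: 5.82
position: [0.5827, -0.0397, 0.0033]
eef_rot: [2.031, 2.397, -0.0]
force: [1.4, -2.0, 0.5]
width: 0.0299
finger_force: 1.0
```

```bash
python3 - <<'E'
from h import *
a=capture("top");b=capture("side");s=sense();print(s["position"],s["eef_rot"],s["force"])
np.savez("pics/e.npz",a=a,b=b)
a=a[150:290,190:360];b=b[180:320,190:380]
a=cv2.resize(a,(480,395));b=cv2.resize(b,(536,395))[:, :320]
cv2.imwrite("pics/e.png",np.hstack([a,b])[:,:,::-1])
E
```

```text
[ 0.5825561  -0.03894068  0.00320011] [-2.02893540e+00 -2.39745540e+00 -3.34497478e-04] [-0.64042805 -0.178249    0.30717163]
```

View pics/e.png

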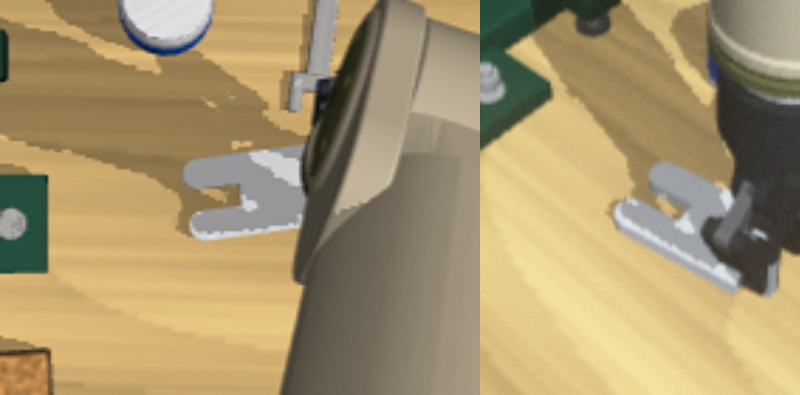

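The packer is following the fingers, with both contacts on the tail and the packer flat. The prong tips are at about (190,165) and (200,238) in the left crop. I'll get its pose from the edges.

```bash
cat >> h.py <<'E'
def pose(im,u0,u1,v0,v1):
    """packer pose from its long edges (top view) between columns u0..u1 and prong tips; returns yaw deg, centre line pt, front mm"""
    hsv=cv2.cvtColor(im,cv2.COLOR_RGB2HSV); m=(hsv[:,:,1]<50)&(hsv[:,:,2]>95)
    m=cv2.morphologyEx(m.astype(np.uint8),cv2.MORPH_OPEN,np.ones((3,3)))
    U=[];L=[]
    for u in range(u0,u1):
        v=m[v0:v1,u].nonzero()[0]+v0
        if len(v): U.append((u,v.min()-.5)); L.append((u,v.max()+.5))
    out=[]
    for e,z in((U,.01),(L,.01)):
        W=ray("top",e,z)[:,:2]*1000
        l=cv2.fitLine(W.astype(np.float32),cv2.DIST_HUBER,0,.1,.01).ravel()
        if l[1]<0:l[:2]*=-1
        out.append(l); print("edge yaw",np.degrees(np.arctan2(-l[0],l[1])).round(2),l[2:],"x at y=100",(l[2]+(100-l[3])*l[0]/l[1]).round(1))
    return out
E
python3 - <<'E'
from h import *
a=np.load("pics/e.npz")["a"]
pose(a,264,294,195,240)
hsv=cv2.cvtColor(a,cv2.COLOR_RGB2HSV); m=(hsv[:,:,1]<50)&(hsv[:,:,2]>95)
for v in (208,211,214,225,229,232):
    u=m[v,250:275].nonzero()[0]+250; print(v,u.min(),ray("top",[(u.min()-.5,v)],.01)*1000)
E
```

```text
edge yaw 9.72 [603.3728    18.175968] x at y=100 589.4
edge yaw 9.53 [543.07935   16.643675] x at y=100 529.1
208 256 [[592.30070306  65.20037481  10.        ]]
211 255 [[586.0517914   67.09332661  10.        ]]
214 255 [[579.87033526  66.92663262  10.        ]]
225 260 [[557.55966056  56.05289861  10.        ]]
229 257 [[549.1957165   61.99479949  10.        ]]
232 258 [[543.11746837  59.78217841  10.        ]]
```

The pose matches the fingers with no slip: yaw 9.6° against 9.5° for the tool, and the tail contact is as predicted. I'll continue the curve.

>>> {"method": "play_rows", "body": {"jaw": [0.35,0.35,0.35,0.35,0.35], "xyz": [[-2,5,0],[-2,5,0],[-2,5,0],[-2,5,0],[-2,5,0]], "angular": [[0,0,-0.008],[0,0,-0.008],[0,0,-0.008],[0,0,-0.008],[0,0,-0.008]]}}

```text
clock: 6.55
position: [0.5727, -0.0146, 0.0033]
eef_rot: [-2.078, -2.356, 0.0]
force: [0.1, -1.8, -0.3]
width: 0.0298
finger_force: 0.9
```

>>> {"method": "play_rows", "body": {"jaw": [0.35,0.35,0.35,0.35,0.35], "xyz": [[-2,5,0],[-2,5,0],[-2,5,0],[-2,5,0],[-2,5,0]], "angular": [[0,0,-0.01],[0,0,-0.01],[0,0,-0.01],[0,0,-0.01],[0,0,-0.01]]}}

```text
clock: 7.18
position: [0.5627, 0.0104, 0.0033]
eef_rot: [-2.137, -2.303, 0.0]
force: [-0.1, -1.5, -0.6]
width: 0.03
finger_force: 0.8
```

>>> {"method": "play_rows", "body": {"jaw": [0.35,0.35,0.35,0.35,0.35], "xyz": [[-2,5,0],[-2,5,0],[-2,5,0],[-2,4,0],[0,0,0]], "angular": [[0,0,-0.01],[0,0,-0.01],[0,0,-0.01],[0,0,-0.01],[0,0,0]]}}

```text
clock: 7.8
position: [0.5546, 0.0298, 0.0032]
eef_rot: [-2.181, -2.261, -0.0]
force: [-0.2, -0.1, -0.1]
width: 0.03
finger_force: 0.0
```

```bash
python3 - <<'E'
from h import *
a=capture("top");b=capture("side");s=sense();print(s["position"],s["eef_rot"],s["force"])
np.savez("pics/f.npz",a=a,b=b)
a=a[150:290,160:330];b=b[150:290,150:340]
a=cv2.resize(a,(480,395));b=cv2.resize(b,(536,395))[:, :320]
cv2.imwrite("pics/f.png",np.hstack([a,b])[:,:,::-1])
E
```

```text
[0.55475056 0.02939991 0.00327917] [-2.18079818e+00 -2.26070007e+00 -2.53943484e-04] [ 0.24430635 -0.20267296 -0.76785706]
```

View pics/f.png

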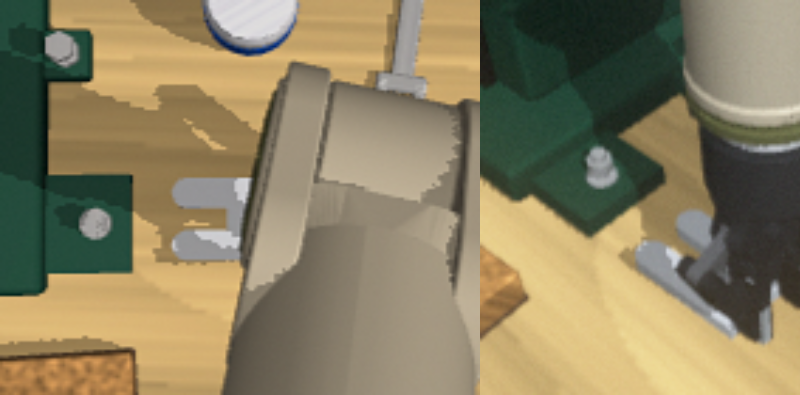

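The prongs are now squarely in front of the foot, with tips at crop column 172 and foot end at 132. I'll compare the packer's centre line with the bolt in the same image.

```bash
python3 - <<'E'
from h import *
d=np.load("pics/f.npz");a=d["a"]
o=pose(a,229,245,206,250)
h=cv2.cvtColor(a,cv2.COLOR_RGB2HSV)
# bolt/nut top blob on foot
m=((h[:,:,1]<60)&(h[:,:,2]>120)).astype(np.uint8); k=np.zeros_like(m); k[215:243,180:204]=m[215:243,180:204]
n,l,st,ce=cv2.connectedComponentsWithStats(k); i=1+st[1:,4].argmax(); print("nut",st[i],ce[i],ray("top",[ce[i]],.046)*1000)
g=((h[:,:,0]>60)&(h[:,:,0]<95)&(h[:,:,1]>100)).astype(np.uint8)
for rng,b in(("open",(195,200,206,260)),("far",(195,80,206,145))):
    q=[g[b[1]:b[3],u].nonzero()[0]+b[1] for u in range(b[0],205)]
    v0=np.mean([x.min() for x in q])-.5;v1=np.mean([x.max() for x in q])+.5
    print(rng,v0,v1,ray("top",[(200,v0),(200,v1)],.0285)*1000)
# outer end column subpixel: intensity transitions
for v in(215,220,238,242): print(v,h[v,202:212,2])
E
```

```text
edge yaw 1.64 [581.9596  101.95654] x at y=100 582.0
edge yaw 1.55 [522.65906  99.3237 ] x at y=100 522.6
nut [188 224  11  11  89] [193.52808989 229.06741573] [[544.73651054 186.45368251  46.        ]]
open 211.5 245.5 [[580.65593681 176.96877601  28.5       ]
 [512.77758843 174.34684218  28.5       ]]
far 95.5 130.5 [[819.86544507 186.20871064  28.5       ]
 [746.41676822 183.37161199  28.5       ]]
215 [ 58  56  57  58  50 142 149 147 147 146]
220 [ 57  58  57  56  49 138 144 143 142 142]
238 [ 77  75  77  76  76 211 221 218 218 219]
242 [ 78  79  77  77  74 200 209 207 206 207]
```

The packer's line is about 4 mm to +x of the bolt. I'll sideslip it over the next 32 mm, before the slot reaches the bolt.

>>> {"method": "play_rows", "body": {"jaw": [0.35,0.35,0.35,0.35,0.35], "xyz": [[-0.5,4,0],[-0.7,4,0],[-0.7,4,0],[-0.7,4,0],[-0.7,4,0]], "angular": [[0,0,0],[0,0,0],[0,0,0],[0,0,0],[0,0,0]]}}

```text
clock: 8.52
position: [0.5515, 0.0493, 0.0033]
eef_rot: [-2.182, -2.261, -0.0]
force: [0.9, -2.7, 0.5]
width: 0.0298
finger_force: 1.0
```

>>> {"method": "play_rows", "body": {"jaw": [0.35,0.35,0.35,0.35,0.35], "xyz": [[-0.7,4,0],[-0.7,4,0],[-0.7,4,0],[-0.2,2,0],[0,0,0]], "angular": [[0,0,0],[0,0,0],[0,0,0],[0,0,0],[0,0,0]]}}

```text
clock: 9.15
position: [0.5491, 0.0635, 0.0032]
eef_rot: [-2.181, -2.261, -0.0]
force: [0.7, 0.3, -0.1]
width: 0.0297
finger_force: 0.1
```

```bash
python3 - <<'E'
from h import *
a=capture("top");b=capture("side");s=sense();print(s["position"],s["eef_rot"],s["force"])
np.savez("pics/g.npz",a=a,b=b)
pose(a,210,226,206,250)
a=a[170:290,160:280];b=b[170:270,170:290]
a=cv2.resize(a,(395,395),interpolation=2);b=cv2.resize(b,(395,330),interpolation=2)
b=np.vstack([b,np.zeros((65,395,3),np.uint8)])
cv2.imwrite("pics/g.png",np.hstack([a,b])[:,:,::-1])
E
```

```text
[0.54907419 0.06342191 0.00317423] [-2.18092780e+00 -2.26036685e+00 -1.75760852e-04] [-0.65723652  0.69927886 -0.66372972]
edge yaw 1.63 [576.4998  148.99152] x at y=100 577.9
edge yaw 77.23 [524.91516 146.39511] x at y=100 729.6
```

View pics/g.png

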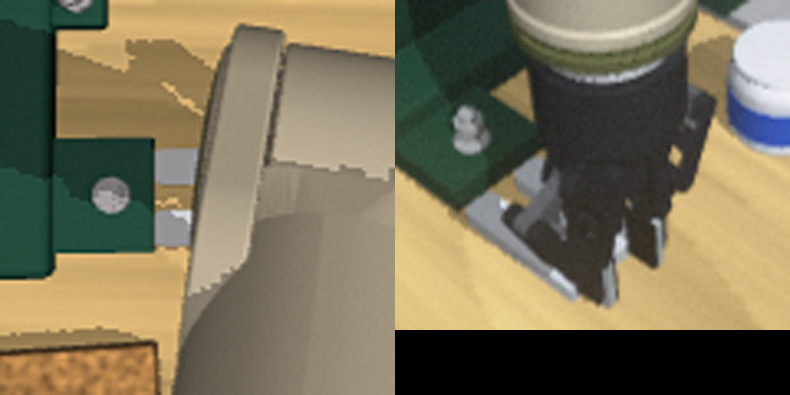

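The prongs have just gone under the foot's end, and the centre line is now x≈548.2 at y=100 (target about 548). I'll go straight in along sander +y, slowing near home.

>>> {"method": "play_rows", "body": {"jaw": [0.35,0.35,0.35,0.35,0.35], "xyz": [[-0.1,3,0],[-0.1,4,0],[-0.1,4,0],[-0.1,4,0],[-0.1,4,0]], "angular": [[0,0,0],[0,0,0],[0,0,0],[0,0,0],[0,0,0]]}}

```text
clock: 9.88
position: [0.5486, 0.0824, 0.0032]
eef_rot: [-2.181, -2.261, 0.0]
force: [-0.3, -1.4, -1.5]
width: 0.0298
finger_force: 0.6
```

>>> {"method": "play_rows", "body": {"jaw": [0.35,0.35,0.35,0.35,0.35], "xyz": [[-0.1,3,0],[-0.1,3,0],[-0.1,3,0],[-0.1,3,0],[-0.1,3,0]], "angular": [[0,0,0],[0,0,0],[0,0,0],[0,0,0],[0,0,0]]}}

```text
clock: 10.5
position: [0.5482, 0.0972, 0.0033]
eef_rot: [-2.182, -2.26, 0.0]
force: [-0.6, -1.7, -0.7]
width: 0.0298
finger_force: 0.6
```

>>> {"method": "play_rows", "body": {"jaw": [0.35,0.35,0.35,0.35,0.35], "xyz": [[-0.1,2,0],[-0.1,2,0],[0,2,0],[-0.1,2,0],[0,1,0]], "angular": [[0,0,0],[0,0,0],[0,0,0],[0,0,0],[0,0,0]]}}

```text
clock: 11.12
position: [0.5479, 0.1062, 0.0033]
eef_rot: [-2.181, -2.261, -0.0]
force: [-0.3, -1.7, -0.6]
width: 0.0301
finger_force: 0.7
```

```bash
python3 - <<'E'
from h import *
a=capture("top");b=capture("side");s=sense();print(s["position"],s["eef_rot"],s["force"],s["wrist_torque"])
np.savez("pics/i.npz",a=a,b=b)
a=a[170:290,160:280];b=b[150:250,150:270]
a=cv2.resize(a,(395,395),interpolation=2);b=cv2.resize(b,(395,330),interpolation=2)
b=np.vstack([b,np.zeros((65,395,3),np.uint8)])
cv2.imwrite("pics/i.png",np.hstack([a,b])[:,:,::-1])
E
```

```text
[0.54793857 0.10628544 0.00330351] [-2.18127421e+00 -2.26061402e+00 -2.53409136e-04] [-0.35298062 -0.09528434  0.21238348] [-0.13126154  0.01812281  0.03207126]
```

Only about 10 mm remain and nothing has touched. I'll creep now.

>>> {"method": "play_rows", "body": {"jaw": [0.35,0.35,0.35,0.35,0.35], "xyz": [[0,1,0],[-0.1,1,0],[0,1,0],[-0.1,1,0],[0,1,0]], "angular": [[0,0,0],[0,0,0],[0,0,0],[0,0,0],[0,0,0]]}}

```text
clock: 11.85
position: [0.5478, 0.111, 0.0033]
eef_rot: [-2.182, -2.26, -0.0]
force: [1.2, -1.7, -0.8]
width: 0.03
finger_force: 0.8
```

>>> {"method": "play_rows", "body": {"jaw": [0.35,0.35,0.35,0.35], "xyz": [[0,0.5,0],[0,0.5,0],[-0.1,0.5,0],[0,0.5,0]], "angular": [[0,0,0],[0,0,0],[0,0,0],[0,0,0]]}}

```text
clock: 12.35
position: [0.5477, 0.113, 0.0033]
eef_rot: [-2.182, -2.26, -0.0]
force: [0.3, -2.2, -0.3]
width: 0.0297
finger_force: 0.9
```

>>> {"method": "play_rows", "body": {"jaw": [0.35,0.35], "xyz": [[0,0.5,0],[0,0.5,0]], "angular": [[0,0,0],[0,0,0]]}}

```text
clock: 12.6
position: [0.5476, 0.114, 0.0033]
eef_rot: [-2.182, -2.26, 0.0]
force: [0.1, -2.5, -0.1]
width: 0.03
finger_force: 1.0
```

>>> {"method": "play_rows", "body": {"jaw": [0.35,0.35], "xyz": [[0,0.5,0],[0,0.5,0]], "angular": [[0,0,0],[0,0,0]]}}

```text
clock: 12.85
position: [0.5476, 0.115, 0.0033]
eef_rot: [-2.182, -2.26, 0.0]
force: [0.6, -2.8, 0.0]
width: 0.0297
finger_force: 1.0
```

>>> {"method": "play_rows", "body": {"jaw": [0.35,0.35], "xyz": [[0,0.5,0],[0,0.5,0]], "angular": [[0,0,0],[0,0,0]]}}

```text
clock: 13.1
position: [0.5476, 0.116, 0.0033]
eef_rot: [-2.182, -2.26, -0.0]
force: [-0.4, -1.6, 0.4]
width: 0.0301
finger_force: 1.0
```

>>> {"method": "play_rows", "body": {"jaw": [0.35,0.35], "xyz": [[0,0.5,0],[0,0.5,0]], "angular": [[0,0,0],[0,0,0]]}}

```text
clock: 13.35
position: [0.5476, 0.117, 0.0033]
eef_rot: [-2.182, -2.26, -0.0]
force: [-0.3, -2.1, 0.8]
width: 0.0296
finger_force: 1.0
```

>>> {"method": "play_rows", "body": {"jaw": [0.35,0.35], "xyz": [[0,0.5,0],[0,0.5,0]], "angular": [[0,0,0],[0,0,0]]}}

```text
clock: 13.6
position: [0.5476, 0.118, 0.0033]
eef_rot: [-2.182, -2.26, -0.0]
force: [-0.1, -2.4, 0.3]
width: 0.0302
finger_force: 1.0
```

>>> {"method": "play_rows", "body": {"jaw": [0.35,0.35], "xyz": [[0,0.5,0],[0,0.3,0]], "angular": [[0,0,0],[0,0,0]]}}

```text
clock: 13.85
position: [0.5476, 0.1183, 0.0033]
eef_rot: [2.182, 2.26, -0.001]
force: [0.3, -5.3, 0.8]
width: 0.0298
finger_force: 2.1
```

>>> {"method": "play_rows", "body": {"jaw": [0.35,0.35], "xyz": [[0,0.4,0],[0,0.3,0]], "angular": [[0,0,0],[0,0,0]]}}

```text
clock: 14.1
position: [0.5476, 0.1184, 0.0033]
eef_rot: [2.182, 2.259, -0.001]
force: [0.0, -6.4, 1.3]
width: 0.03
finger_force: 3.1
```

```bash
python3 - <<'E'
from h import *
a=capture("top");b=capture("side");s=sense();print(s["position"],s["force"])
a=a[170:290,160:280];b=b[150:250,150:270]
a=cv2.resize(a,(395,395),interpolation=2);b=cv2.resize(b,(395,330),interpolation=2)
b=np.vstack([b,np.zeros((65,395,3),np.uint8)])
cv2.imwrite("pics/j.png",np.hstack([a,b])[:,:,::-1])
E
```

```text
[0.54764673 0.11839532 0.00327096] [-0.53378182 -5.25492793  1.88695034]
```

View pics/j.png

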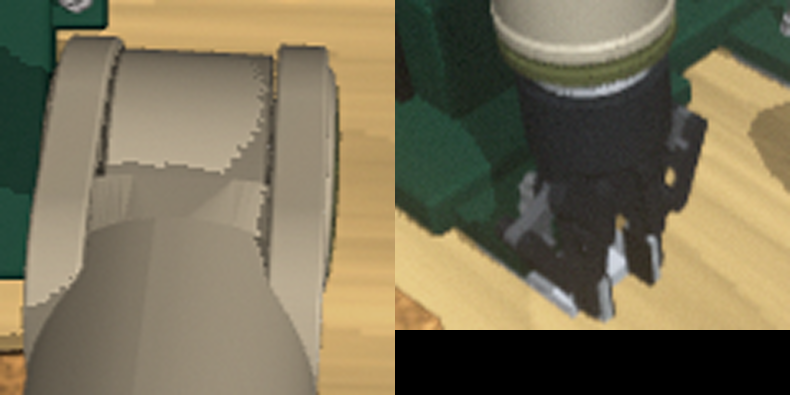

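The position stalled at y=118.3 with the force rising to 6 N, right where home is expected, so the slot end is on the bolt. I'll back straight off, then lift and look.

>>> {"method": "play_rows", "body": {"jaw": [0.35,0.35,0.35,0.35,0.35], "xyz": [[0,-3,0],[0.2,-6,0],[0.3,-12,0],[0.5,-15,0],[0,-10,20]], "angular": [[0,0,0],[0,0,0],[0,0,0],[0,0,0],[0,0,0]]}}

```text
clock: 14.82
position: [0.5474, 0.0715, 0.0228]
eef_rot: [-2.183, -2.258, 0.005]
force: [-0.6, 0.3, 0.1]
width: 0.0299
finger_force: 0.0
```

>>> {"method": "play_rows", "body": {"jaw": [0.35,0.35,0.35,0.35,0.35], "xyz": [[0,-30,40],[0,-50,30],[0,-50,30],[0,-50,20],[0,-50,0]], "angular": [[0,0,0],[0,0,0],[0,0,0],[0,0,0],[0,0,0]]}}

```text
clock: 15.45
position: [0.5495, -0.1592, 0.147]
eef_rot: [2.18, 2.257, 0.006]
force: [1.3, 0.1, 0.9]
width: 0.0298
finger_force: 0.0
```

```bash
python3 - <<'E'
from h import *
a=capture("top");b=capture("side");s=sense();print(s["position"],s["force"])
np.savez("pics/k.npz",a=a,b=b)
a=a[85:265,165:345];b=b[140:310,150:340]
a=cv2.resize(a,(395,395),interpolation=2);b=cv2.resize(b,(395,353),interpolation=2)
b=np.vstack([b,np.zeros((42,395,3),np.uint8)])
cv2.imwrite("pics/k.png",np.hstack([a,b])[:,:,::-1])
a=np.load("pics/k.npz")["a"]
pose(a,208,219,205,252)
h=cv2.cvtColor(a,cv2.COLOR_RGB2HSV)
for v in range(212,246,4): 
    u=(h[v,205:235,1]<50).nonzero()[0]+205
    if len(u): print(v,u.min(),u.max(),ray("top",[(u.max()+.5,v)],.01)*1000)
E
```

```text
[ 0.54714899 -0.16499024  0.1459254 ] [ 0.078438   -0.61678084  0.24251936]
edge yaw 1.63 [576.41223 152.06276] x at y=100 577.9
edge yaw 1.54 [517.229   149.94098] x at y=100 518.6
216 207 223 [[573.94440759 130.44955994  10.        ]]
220 207 223 [[565.73753888 130.17375289  10.        ]]
224 207 223 [[557.54470362 129.89841745  10.        ]]
228 207 223 [[549.36586586 129.62355243  10.        ]]
232 207 223 [[541.20098975 129.34915661  10.        ]]
236 207 223 [[533.05003956 129.0752288   10.        ]]
240 207 223 [[524.91297971 128.8017678   10.        ]]
```

View pics/k.png

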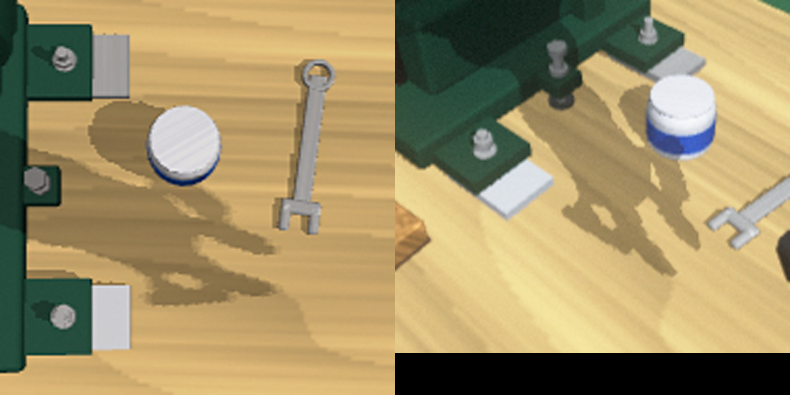

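The packer sits square under the foot, its tail sticking out the same 35 mm as the far foot's packer. The tin, spanner and arm are clear, so I'm handing in.

```bash
python3 -c "
from plant import *
print(finish_job())"
```

```text
the job is handed in; nothing more can be done
None
```

The job is handed in at about 15.6 s of 61 s: the packer was pushed flat along the bench and in under the open foot, its slot end came up against the bolt at about 6 N, the last pictures show it square to the foot, and the hand is clear.

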